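# Put the pipette-tip box away in its dock

## Task

The pipette tips are being put away: push the open clear lid of the tip box shut, slide the box along the bench into the metal dock until it is fully home against the stop at the dock's closed end, and then swing the dock's keeper arm fully shut behind it. Everything is done by pushing with the fingers; do not lift or tip the box, and leave the other things on the bench where they stand.

Things in the scene. Friction and masses are not known exactly. Their poses are not given: they have to be found in the camera images.
- tipbox: Pipette-tip box, 86 mm (its x) by 122 mm (its y), base 46 mm high, 75 mm with the lid shut, about 0.2 kg, loose. Origin: centre of its underside (walls 42.5 mm to -x, 43.5 mm to +x, 61 mm to either side in y). x points to the lid's hinge side, roughly away from the robot; z up. A lid tab, 28 mm wide, sticks out 6 mm at mid -x side, 50 mm up. It starts to the left of the dock.
- tipbox_lid (a joint): Clear lid, 29 mm deep, hinged at the box's +x upper edge (46 mm from its origin, 48 mm up), moves easily, damped. 0 = shut, 1.75 rad = wide open, past upright: free edge then 129 mm up and 88 mm to the box's +x. It starts open and stays so by its weight; pushed from behind, towards the box's -x, to under about 0.9 rad it sinks shut within some 3 s.
- dock: Aluminium dock fixed to the bench: two rails 18 mm high along its y, 92 mm apart (3 mm play either side of the box), a 30 mm high end stop with rubber buffers at its -y end, an open mouth at its +y end, facing left. Origin: on the bench, where the tip box's origin is when the box is fully home, both frames parallel. The box slides in towards the dock's -y.
- dock_mouth (a point): Middle of the dock's mouth, on the bench, 60 mm to the dock's +y of its origin: here the straight rails end. From here flared lead-ins, 18 mm high like the rails, run 32 mm further out and widen the opening to about 120 mm.
- keeper (a joint): Swivel keeper arm of the dock: level steel bar 10 mm thick, 21 to 33 mm above the bench, reaching 78 mm from its pivot, black knob on its end (top 42 mm up). Opens clockwise seen from above: 0 = shut, along the dock's -x across the mouth, 3 mm clear of a box that is home; 1.57 = along the dock's +y; limit 2.4. Starts open, turns stiffly (under 1 N at its end), stays where it is left.
- keeper_pivot (a point): Pivot of the keeper arm, 27 mm above the bench, 60.5 mm to +x and 69 mm to +y of the dock's origin (its axes are the dock's); a post of 19 mm diameter stands here.
- keeper_mid (a point): Point on the keeper arm's centre line, 50 mm from its pivot and 27 mm above the bench: a good place to push it on its flat side.
- bottle_amber: Bystander: brown reagent bottle, 43 mm wide, 94 mm high. Origin: centre of its underside, as for all bystanders.
- booklets: Bystander: small pile of test-strip booklets, 48 x 53 x 9 mm.
- spatula: Bystander: spatula with black handle lying flat along its y, 174 mm long, 12 mm wide, 9 mm high.
- tin: Bystander: open steel weighing tin, 70 mm wide, 33 mm high.
- flask: Bystander: conical flask, 63 mm wide, 112 mm high.
- wash: Bystander: wash bottle with red cap and spout, 58 x 86 mm, 145 mm high.

How it is judged:
At the end, for the whole second after the job is handed in: The tip box stands on the bench inside the dock within 4 mm of fully home (between the rails, within 6 mm sideways and 0.07 rad), its lid is shut (under 0.06 rad), the keeper arm is shut (under 0.08 rad) and the box is at rest (y of tipbox in the frame of dock between -0.004 and 0.004 m and x of tipbox in the frame of dock between -0.006 and 0.006 m and angle between the x axis of tipbox and the x axis of dock, either way round below 0.07 rad and height (world z) of tipbox below 0.004 m and value of joint tipbox_lid below 0.06 rad and value of joint keeper below 0.08 rad and linear speed of tipbox below 0.01 m/s); the robot touches nothing.
It fails at once if the tip box is lifted off the bench (height (world z) of tipbox above 0.012 m).
It fails at once if the tip box is tipped (angle between tipbox's own z axis and vertical above 0.15 rad).
It fails at once if a bystander is disturbed (moved more than 20 mm) (distance of any of bottle_amber, booklets, spatula, tin, flask, wash from where it was at the start of the episode above 0.02 m).
It also fails if it takes over 72 s, if anything falls off the work surface, if the arm or the gripper's body presses on something with over 40 N, if the wrist force passes 120 N, or if a joint passes its speed limit or range.

## Robot

A 6-joint arm with a two-finger parallel gripper is mounted at the origin on a cart in front of the work surface, level with it; the furniture and walls round the work are solid. World frame = base frame: x ahead of the robot, y to its left, z up, the work surface at z = 0. Lengths are in m, angles in rad, forces in N, time in s.
With the tool pointing down it reaches from about 0.35 to 0.775 m from the base axis. Payload 5.5 kg.
Tool frame: the origin (TCP) lies at the very end of the fingers, on their centre line; the grasp point (between the pads) lies 19 mm behind it; z points along the fingers, y is the line along which they close (so a half turn about z gives the same grasp; the last joint's range is limited). The gripper opens to 85 mm and grips with 20 to 120 N. Pads are 22 mm wide; open, the fingers measure 114 mm over their backs; the gripper's body (76 mm by 85 mm) begins 54 mm behind the grasp point. The pads swing forward as they close: fully open they stand 13 mm farther back than shut.
Start: joints at [-1.303, 0.313, 0.046, 1.304, 0, 1.431], TCP at [0.228, -0.528, 0.231] pointing down, gripper open.
Joint ranges: [-2.76, 2.76], [-0.86, 1.69], [-1.03, 1.26], [-2.2, 2.34], [-1.47, 1.5], [-3.14, 3.14]. Speed limits (rad/s): [2.57, 2.57, 3.14, 3.14, 3.14, 3.14].

## Interface

Orientations are given as a unit quaternion [w, x, y, z].
In Python, from workcell import env, cams, ticket, spotter gives the robot as it stands.
- The arm moves only by the tool jog_arm, never from a script. Its argument "increments" is a list that holds one entry, the list of rows, each a list of 7 numbers: the shift along the tool's x, y, z in units of 0.25 m (1.0 is 0.25 m), then the turn, a rotation vector about the tool's x, y, z in units of 180 degrees (1.0 is 180 degrees), then the closure in counts, from 0 (fully open) to 255 (shut). A call has 1 to 20 rows; each row shifts and turns the commanded pose from where the row before left it, along the tool's axes as they then stand; what a row does not reach is not made up. A row lasts 1/10 s, in which the tool goes at most 50 mm and 8.59 degrees, less where a joint would pass 70% of its speed; a pose out of reach is approached as far as the arm can. A call with a number of a shift or a turn outside -1 to 1 is refused whole. A call with a gripper value outside its range is refused whole. The fingers move at their own pace and stop on an object; "force" is the grip in N (left out, the last holds). Time passes only in rows, so rows that do not move let the fingers close. It gives the time, the measured TCP pose, the force, the opening and the grip force at its end, in the units of the state.
- env.get_state(): the state, without advancing time (a new reading comes with each control period).
- cams.read_camera(name): name is "scene" or "top"; returns a dict with "pixels" (480x640x3 uint8, red, green, blue), "fx", "fy", "cx", "cy" (pixels), "xyz" and "attitude" of the camera in the world. Camera axes: x right, y down, z forward; pixel columns grow to the right and rows downward; lengths in m; the calibration is good to about 2 mm. A picture is of the moment at which its call begins. There is no depth.
- ticket.hand_in(): hands the job in; it is judged then, once.
Trained networks look in the newest picture that a camera, given by its name, has taken for a name from the list of things; names that differ only in an ending like _2 or _b are one class to them, and where a whole thing is asked for, a point or a joint stands for the part that bears it (a point fixed in the world has none). Each returns a list of dicts, best first, with "conf" (0 to 1); they miss things now and then, are a little off and sometimes report something else, mostly with a low value. They report only what shows in the picture. A call takes as long as a camera call.
- spotter.find_in(target, camera): "uv" ([column, row] in pixels, amid what is visible of it).
- spotter.cut_out(target, camera): "region" (480x640 bool, what is visible of it) and "uv" ([column, row] in pixels, amid what is visible of it).
- spotter.landmark_of(target, camera): "uv" ([column, row] in pixels: a listed point, or the origin of a listed thing).
The state is a dict: "clock": time; "joint_pos": joint angles; "qvel": joint speeds; "tau": joint torques, N m; "tcp_pos": TCP position; "orientation": TCP orientation; "wrist_force": force on the tool from outside, world axes, zero at the start; "ft_torque": the same for the moment, N m; "finger_gap": finger opening in m; "grip_force": force on a finger pad.
Only numpy, scipy, OpenCV 4.12 (cv2) and the standard library are available. Lean on these libraries where they do the work, as an engineer would, in place of code of your own. Each camera call takes 0.05 s, during which the arm holds its last target. There are 200 camera calls.

## Working session

There is one attempt and no reset: what is moved stays moved. The work goes in short steps, Python scripts to look and compute and a tool call to move; the robot and the scene stay as the last step left them, time stands still between calls to the robot, and variables do not carry over. Pictures are saved under pics/ and viewed, at most 11 in all, crops included, and the job is handed in when it is done.

Besides the shell and the picture viewer there is one more tool, called after ">>>" as a command line: name --argument value ..., lists and objects as JSON in quotes. jog_arm: Moves the arm, as the interface text tells. Shifts and turns lie within -1 to 1; 1 stands for 0.25 m of shift or 180 degrees of turn. Its arguments: {"type":"object","properties":{"increments":{"type":"array"},"force":{"type":"number"}},"required":["increments"]}

```bash
mkdir -p pics; cat > h.py <<'E'
from workcell import env,cams,ticket,spotter
import numpy as np,cv2
from scipy.spatial.transform import Rotation as R
def rot(a):
    a=np.array(a,float)
    return a if a.shape==(3,3) else R.from_quat(a[[1,2,3,0]]).as_matrix()
def ray(c,uv,z=0.):
    d=rot(c["attitude"])@np.array([(uv[0]-c["cx"])/c["fx"],(uv[1]-c["cy"])/c["fy"],1])
    p=np.array(c["xyz"]);return p+d*(z-p[2])/d[2]
def snap(n,f=None):
    c=cams.read_camera(n)
    if f: cv2.imwrite(f"pics/{f}.png",cv2.cvtColor(c["pixels"],cv2.COLOR_RGB2BGR))
    return c
E
python3 - <<'E'
from h import *
np.set_printoptions(precision=3,suppress=True)
s=env.get_state();print(s["clock"],s["tcp_pos"],s["orientation"])
C={n:snap(n,n+"0") for n in("scene","top")}
for n,c in C.items():
    print(n,c["xyz"],c["attitude"],c["fx"])
Z={"keeper_pivot":.027,"keeper_mid":.027}
for t in["tipbox","dock","dock_mouth","keeper_pivot","keeper_mid","bottle_amber","booklets","spatula","tin","flask","wash"]:
    for n,c in C.items():
        for r in spotter.landmark_of(t,n)[:1]: print(t,n,round(r["conf"],2),np.round(r["uv"]),ray(c,r["uv"],Z.get(t,0)))
E
```

```text
0.0 [ 0.228 -0.527  0.23 ] [-0.001  0.979  0.202 -0.   ]
scene [0.123 0.961 0.931] [ 0.092 -0.224  0.89  -0.386] 596.4357142998366
top [0.485 0.155 0.963] [ 0.01  -0.702  0.712 -0.026] 486.36943132446106
tipbox scene 0.67 [302. 196.] [ 0.682 -0.052 -0.   ]
tipbox top 0.76 [230. 257.] [0.508 0.296 0.   ]
dock_mouth scene 0.66 [237. 240.] [0.736 0.161 0.   ]
keeper_pivot scene 0.7 [303. 246.] [0.58  0.128 0.027]
keeper_pivot top 0.88 [312. 218.] [0.581 0.134 0.027]
keeper_mid scene 0.58 [287. 257.] [0.593 0.177 0.027]
keeper_mid top 0.5 [285. 215.] [0.588 0.184 0.027]
bottle_amber scene 0.92 [304. 201.] [ 0.669 -0.038  0.   ]
bottle_amber top 0.64 [403. 170.] [ 0.678 -0.052  0.   ]
booklets scene 0.58 [385. 309.] [0.357 0.188 0.   ]
booklets top 0.88 [287. 334.] [0.357 0.185 0.   ]
spatula scene 0.88 [372. 356.] [0.334 0.307 0.   ]
spatula top 0.58 [234. 139.] [0.745 0.286 0.   ]
tin scene 0.64 [236. 240.] [0.739 0.16  0.   ]
tin top 0.82 [296. 142.] [0.738 0.163 0.   ]
flask scene 0.78 [272. 191.] [ 0.759 -0.033  0.   ]
flask top 0.76 [393. 131.] [ 0.758 -0.033  0.   ]
wash scene 0.77 [202. 271.] [ 0.748  0.277 -0.   ]
wash top 0.91 [234. 137.] [0.748 0.285 0.   ]
```

View pics/top0.png

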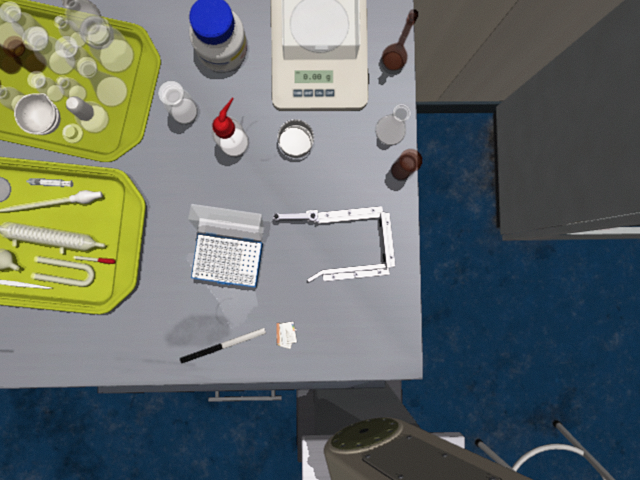

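View pics/scene0.png

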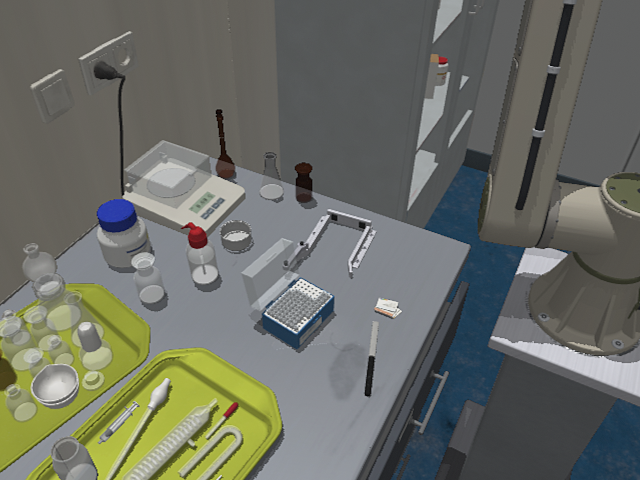

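Top view: box at about (227,258) with lid open at its upper side, the dock with pivot (312,216) and stop around (388,240), and the keeper pointing left to knob (276,217). I'll zoom in for corners.

```bash
python3 - <<'E'
import cv2
i=cv2.imread("pics/top0.png")[195:345,180:400]
cv2.imwrite("pics/z.png",cv2.resize(i,None,fx=3.6,fy=3.6,interpolation=cv2.INTER_CUBIC))
E
```

```text
(no output)
```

View pics/z.png

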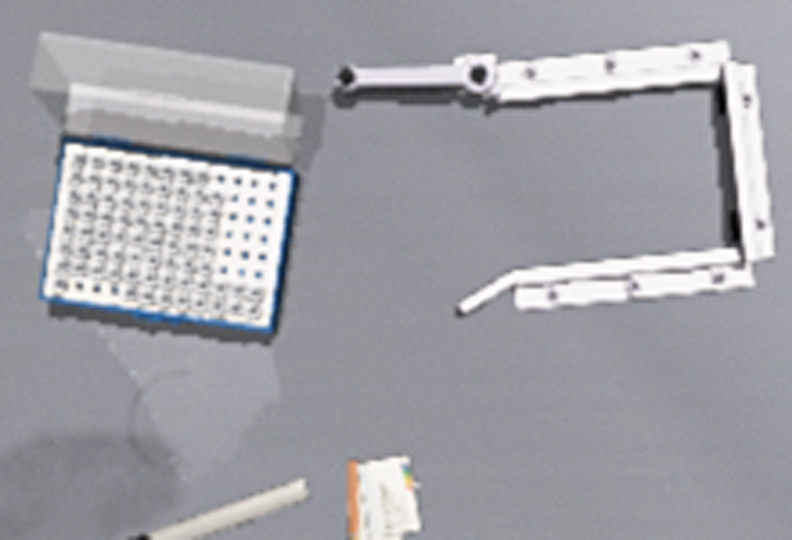

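The crop shows box top corners at about (65,137),(298,168),(275,332),(42,300), the near rail's inner edge (515,272)-(740,250), the far rail's inner edge (500,100)-(718,80), the pivot (478,75) and the knob (346,75).

```bash
python3 - <<'E'
from h import *
np.set_printoptions(precision=4,suppress=True)
c=snap("top")
f=lambda p,z:ray(c,np.array(p)/3.6+[180,195],z)
b=[f(p,.046) for p in[(65,137),(298,168),(275,332),(42,300)]]
print("box",np.array(b),np.mean(b,0))
for n,p,z in[("pivot",(478,75),.035),("knob",(346,75),.042),("nearL",(515,272),.018),("nearR",(740,252),.018),("farL",(500,98),.018),("farR",(720,80),.018),("stop1",(727,65),.03),("stop2",(745,262),.03),("flare",(460,311),.018),("lidTL",(42,33),.129),("lidTR",(294,66),.129)]: print(n,f(p,z))
d=lambda a,b:np.degrees(np.arctan2(*(np.array(b)-a)[[0,1]]))
for n,a,q in[("boxtop",b[1],b[0]),("boxbot",b[2],b[3])]: print(n,d(a,q))
print("near",d(f((740,252),.018),f((515,272),.018)),"far",d(f((720,80),.018),f((500,98),.018)))
v=f((727,65),.03)-f((745,262),.03);print("stop x-axis deg",np.degrees(np.arctan2(v[1],v[0])))
E
```

```text
box [[0.5535 0.3485 0.046 ]
 [0.5357 0.2271 0.046 ]
 [0.4503 0.2398 0.046 ]
 [0.4687 0.3606 0.046 ]] [0.5021 0.294  0.046 ]
pivot [0.5846 0.1318 0.035 ]
knob [0.5847 0.2016 0.042 ]
nearL [0.4795 0.113  0.018 ]
nearR [ 0.4885 -0.0091  0.018 ]
farL [0.5738 0.1196 0.018 ]
farR [ 0.5821 -0.0002  0.018 ]
stop1 [ 0.5889 -0.0022  0.03  ]
stop2 [ 0.4831 -0.0096  0.03  ]
flare [0.4589 0.1429 0.018 ]
lidTL [0.5972 0.3417 0.129 ]
lidTR [0.58  0.222 0.129]
boxtop 8.369717905173593
boxbot 8.689440059033732
near -4.224239558504753 far -3.9698346062296257
stop x-axis deg 3.9598428616131143
```

Plan: the dock is at about (0.530, 0.058) with yaw +4°, the box at (0.5015, 0.294) with yaw -8.5°, the keeper at 1.64 rad. I'll shut the lid with closed fingers from behind, then push the box's left face with two part-open fingers. First I go behind the lid, up high.

>>> jog_arm --increments '[[[0.136,-0.117,0,0,0,0,255],[0.136,-0.117,0,0,0,0,255],[0.136,-0.117,0,0,0,0,255],[0.136,-0.117,0,0,0,0,255],[0.136,-0.117,0,0,0,0,255],[0.136,-0.117,0,0,0,0,255],[0.136,-0.117,0,0,0,0,255],[0.136,-0.117,0,0,0,0,255],[0.136,-0.117,0,0,0,0,255],[0.136,-0.117,0,0,0,0,255],[0.136,-0.117,0,0,0,0,255],[0.136,-0.117,0,0,0,0,255],[0.136,-0.117,0,0,0,0,255],[0.136,-0.117,0,0,0,0,255],[0.136,-0.117,0,0,0,0,255],[0.136,-0.117,0,0,0,0,255],[0.136,-0.117,0,0,0,0,255],[0.136,-0.117,0,0,0,0,255],[0.136,-0.117,0,0,0,0,255],[0.136,-0.117,0,0,0,0,255]]]'

```text
clock: 3.25
tcp_pos: [0.6209, 0.2807, 0.2313]
orientation: [0.0, 0.979, 0.203, 0.0]
wrist_force: [0.8, -0.9, 0.3]
finger_gap: 0.0002
grip_force: 0.0
```

>>> jog_arm --increments '[[[0,0,0,0,0,-0.04,255],[0,0,0,0,0,-0.04,255],[0,0,0,0,0,-0.04,255],[0,0,0,0,0,-0.04,255],[0,0,0,0,0,-0.04,255],[0,0,0,0,0,-0.04,255],[0,0,0,0,0,-0.04,255],[0,0,0,0,0,-0.043,255],[0,0,0,0,0,0,255]]]'

```text
clock: 4.15
tcp_pos: [0.6202, 0.2788, 0.2311]
orientation: [-0.0, 0.757, 0.653, -0.0]
wrist_force: [-0.1, 0.3, -0.2]
finger_gap: 0.0001
grip_force: 0.0
```

>>> jog_arm --increments '[[[0,0,0.126,0,0,0,255],[0,0,0.126,0,0,0,255],[0,0,0.126,0,0,0,255],[0,0,0.126,0,0,0,255],[0,-0.025,0,0,0,0,255],[0,-0.025,0,0,0,0,255],[0,-0.025,0,0,0,0,255],[0,-0.025,0,0,0,0,255],[0,-0.025,0,0,0,0,255],[0,-0.025,0,0,0,0,255],[0,-0.025,0,0,0,0,255],[0,-0.025,0,0,0,0,255],[0,-0.025,0,0,0,0,255],[0,-0.025,0,0,0,0,255],[0,-0.025,0,0,0,0,255],[0,-0.025,0,0,0,0,255],[0,-0.025,0,0,0,0,255],[0,-0.025,0,0,0,0,255]]]'

```text
clock: 5.95
tcp_pos: [0.533, 0.2917, 0.105]
orientation: [-0.0, 0.758, 0.653, -0.0]
wrist_force: [0.7, -0.6, 0.7]
finger_gap: 0.0002
grip_force: 0.2
```

```bash
python3 - <<'E'
from h import *
c=snap("scene")
i=cv2.cvtColor(c["pixels"],cv2.COLOR_RGB2BGR)[150:380,180:440]
cv2.imwrite("pics/a.png",cv2.resize(i,None,fx=2.5,fy=2.5))
E
```

```text
(no output)
```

View pics/a.png

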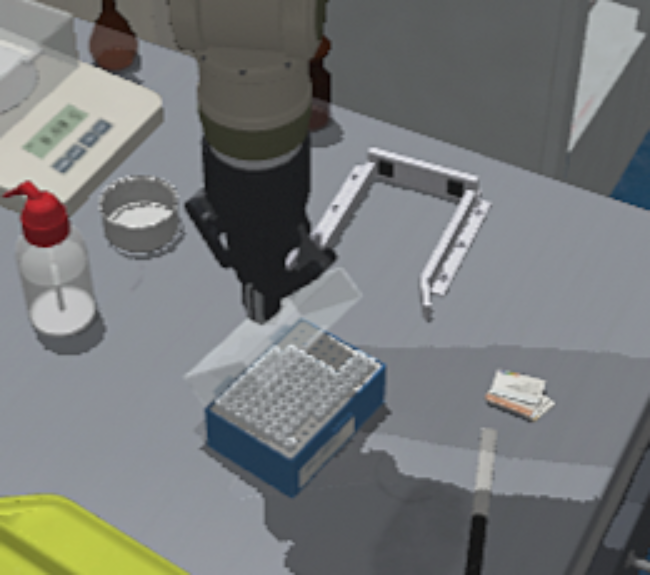

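The lid (crop around (270,330)) is leaning forward at the finger. I push 30 mm further, then rise.

>>> jog_arm --increments '[[[0,-0.025,0,0,0,0,255],[0,-0.025,0,0,0,0,255],[0,-0.025,0,0,0,0,255],[0,-0.025,0,0,0,0,255],[0,-0.025,0,0,0,0,255],[0,0,-0.12,0,0,0,255],[0.1,0,-0.12,0,0,0,255],[0.15,0,0,0,0,0,90],[0.15,0,0,0,0,0,90],[0,0,0,0,0,0,90],[0,0,0,0,0,0,90],[0,0,0,0,0,0,90],[0,0,0,0,0,0,90],[0,0,0,0,0,0,90],[0,0,0,0,0,0,90],[0,0,0,0,0,0,90],[0,0,0,0,0,0,90],[0,0,0,0,0,0,90],[0,0,0,0,0,0,90],[0,0,0,0,0,0,90]]]'

```text
clock: 8.0
tcp_pos: [0.5176, 0.3953, 0.1652]
orientation: [0.0, 0.758, 0.653, -0.0]
wrist_force: [0.7, -0.3, -0.5]
finger_gap: 0.0554
grip_force: 0.0
```

```bash
python3 - <<'E'
from h import *
c=snap("scene");t=snap("top")
a=cv2.cvtColor(c["pixels"],cv2.COLOR_RGB2BGR)[200:360,220:400]
b=cv2.cvtColor(t["pixels"],cv2.COLOR_RGB2BGR)[190:310,160:320]
f=lambda x:cv2.resize(x,(400,int(x.shape[0]*400/x.shape[1])),interpolation=cv2.INTER_CUBIC)
a,b=f(a),f(b);h=min(len(a),len(b));print(h)
cv2.imwrite("pics/b.png",np.hstack([a[:h],b[:h]]))
for r in spotter.landmark_of("tipbox","top")[:2]: print(r,ray(t,r["uv"]))
for r in spotter.landmark_of("tipbox","scene")[:2]: print(r,ray(c,r["uv"]))
E
```

```text
300
{'uv': [228.8, 257.0], 'conf': 0.65} [0.50879437 0.2979075  0.        ]
{'uv': [299.6, 318.5], 'conf': 0.76} [0.49887558 0.29296253 0.        ]
```

View pics/b.png

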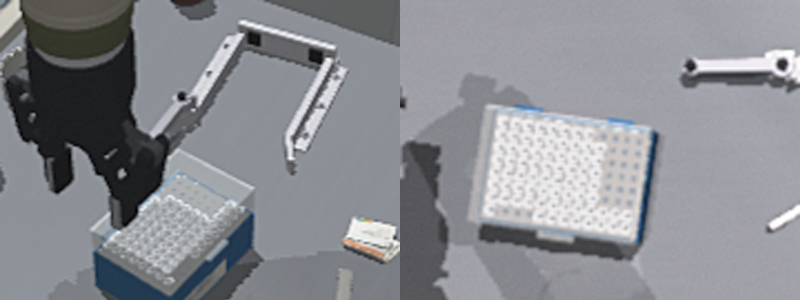

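The lid is shut (left half, box around (170,230); right half, (560,170)), and the box hasn't moved. The fingers are behind its left face, so I descend and make contact.

>>> jog_arm --increments '[[[0,0,0,0,0,0,120],[0,0,0.15,0,0,0,120],[0,0,0.15,0,0,0,120],[0,0,0.15,0,0,0,120],[0,0,0.15,0,0,0,120],[-0.024,0,0,0,0,0,120],[-0.024,0,0,0,0,0,120],[-0.024,0,0,0,0,0,120],[-0.024,0,0,0,0,0,120],[-0.016,0,0,0,0,0,120],[-0.016,0,0,0,0,0,120],[0,0,0,0,0,0,120]]]'

```text
clock: 9.4
tcp_pos: [0.5134, 0.3634, 0.0162]
orientation: [0.0, 0.758, 0.653, 0.001]
wrist_force: [1.1, 0.1, 0.6]
finger_gap: 0.0451
grip_force: 0.0
```

```bash
python3 - <<'E'
from h import *
t=snap("top")
b=cv2.cvtColor(t["pixels"],cv2.COLOR_RGB2BGR)[190:310,160:320]
cv2.imwrite("pics/c.png",cv2.resize(b,None,fx=5,fy=5,interpolation=cv2.INTER_CUBIC))
E
```

```text
(no output)
```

View pics/c.png

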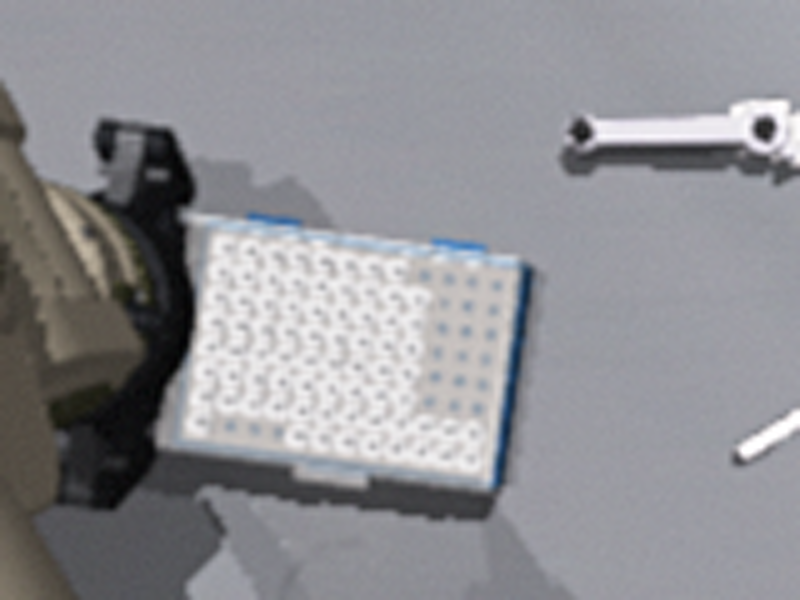

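The fingers stand at the box's left face (column ~180), with the lid shut and the keeper knob at (580,130). I push and turn together now.

>>> jog_arm --increments '[[[-0.028,0.006,0,0,0,-0.0044,120],[-0.028,0.0055,0,0,0,-0.0044,120],[-0.028,0.005,0,0,0,-0.0044,120],[-0.028,0.0045,0,0,0,-0.0044,120],[-0.028,0.004,0,0,0,-0.0044,120],[-0.028,0.004,0,0,0,-0.0044,120],[-0.028,0.0035,0,0,0,-0.0044,120],[-0.028,0.003,0,0,0,-0.0044,120],[-0.028,0.003,0,0,0,-0.0044,120],[-0.028,0.0025,0,0,0,-0.0044,120],[-0.028,0.002,0,0,0,-0.0044,120],[-0.028,0.0015,0,0,0,-0.0044,120],[-0.028,0.001,0,0,0,-0.0044,120],[-0.028,0.001,0,0,0,-0.0044,120],[-0.028,0.0005,0,0,0,-0.0044,120],[-0.028,0,0,0,0,-0.0044,120],[0,0,0,0,0,0,120]]]'

```text
clock: 11.15
tcp_pos: [0.5197, 0.2499, 0.0153]
orientation: [0.0, 0.681, 0.732, -0.0]
wrist_force: [-0.7, -0.9, -0.1]
finger_gap: 0.0452
grip_force: 0.0
```

```bash
python3 - <<'E'
from h import *
t=snap("top")
b=cv2.cvtColor(t["pixels"],cv2.COLOR_RGB2BGR)[195:295,210:400]
cv2.imwrite("pics/d.png",cv2.resize(b,None,fx=4,fy=4,interpolation=cv2.INTER_CUBIC))
p=np.array(env.get_state()["tcp_pos"][:2])-[.530,.058];a=.0707
print("tcp in dock",p[0]*np.cos(a)+p[1]*np.sin(a),-p[0]*np.sin(a)+p[1]*np.cos(a))
E
```

```text
tcp in dock 0.003365143925084614 0.19253945237355227
```

View pics/d.png

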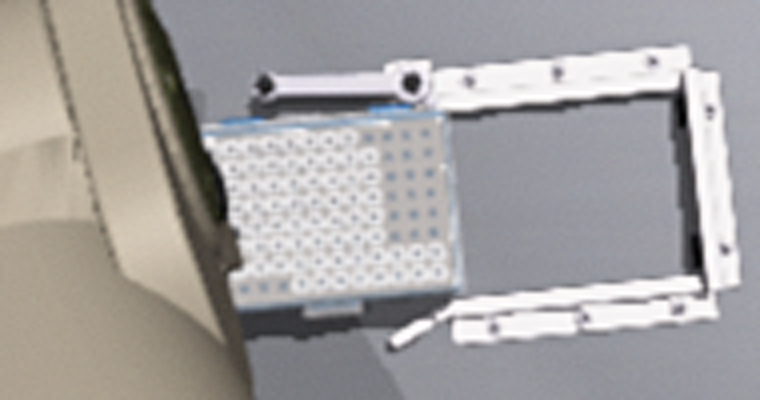

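The box is aligned and its front edge (crop (443,112)-(463,290)) is at the mouth. Checking lateral offset.

```bash
python3 - <<'E'
from h import *
t=snap("top");a=.0707
def loc(p,z):
    q=ray(t,np.array(p)/4+[210,195],z)[:2]-[.530,.058]
    return np.round([q[0]*np.cos(a)+q[1]*np.sin(a),-q[0]*np.sin(a)+q[1]*np.cos(a)],4)
for n,p,z in[("TR",(443,112),.075),("BR",(463,290),.075),("TL",(210,130),.075),("BL",(243,308),.075),("railfar",(440,108),.018),("railfar2",(680,90),.018),("near",(455,302),.018),("near2",(690,285),.018),("stop",(690,72),.03),("stop2",(708,282),.03),("pivot",(411,82),.035)]: print(n,loc(p,z))
E
```

```text
TR [0.0411 0.0576]
BR [-0.0409  0.0555]
TL [0.0418 0.1645]
BL [-0.0405  0.1561]
railfar [0.0483 0.0562]
railfar2 [ 0.0473 -0.0617]
near [-0.0465  0.057 ]
near2 [-0.0481 -0.0578]
stop [ 0.0545 -0.0653]
stop2 [-0.0472 -0.0646]
pivot [0.0603 0.0697]
```

>>> jog_arm --increments '[[[-0.032,0,0,0,0,0,120],[-0.032,0,0,0,0,0,120],[-0.032,0,0,0,0,0,120],[-0.032,0,0,0,0,0,120],[-0.032,0,0,0,0,0,120],[-0.032,0,0,0,0,0,120],[-0.032,0,0,0,0,0,120],[-0.032,0,0,0,0,0,120],[-0.032,0,0,0,0,0,120],[-0.032,0,0,0,0,0,120],[-0.032,0,0,0,0,0,120],[-0.032,0,0,0,0,0,120],[-0.032,0,0,0,0,0,120],[-0.032,0,0,0,0,0,120],[0,0,0,0,0,0,120]]]'

```text
clock: 12.75
tcp_pos: [0.5278, 0.1379, 0.0151]
orientation: [0.0, 0.681, 0.732, -0.001]
wrist_force: [-0.4, -0.3, 0.4]
finger_gap: 0.0451
grip_force: 0.0
```

>>> jog_arm --increments '[[[-0.008,0,0,0,0,0,120],[-0.008,0,0,0,0,0,120],[-0.008,0,0,0,0,0,120],[0,0,0,0,0,0,120]]]'

```text
clock: 13.15
tcp_pos: [0.5279, 0.1338, 0.0152]
orientation: [-0.0, 0.681, 0.733, 0.0]
wrist_force: [-0.4, 4.0, -0.1]
finger_gap: 0.0451
grip_force: 0.0
```

>>> jog_arm --increments '[[[-0.008,0,0,0,0,0,120],[-0.008,0,0,0,0,0,120],[0,0,0,0,0,0,120]]]'

```text
clock: 13.45
tcp_pos: [0.5275, 0.1335, 0.0158]
orientation: [-0.003, 0.679, 0.734, 0.003]
wrist_force: [-5.0, 16.4, 6.1]
finger_gap: 0.0451
grip_force: 0.0
```

```bash
python3 - <<'E'
from h import *
for n in("top","scene"):
    t=snap(n);i=cv2.cvtColor(t["pixels"],cv2.COLOR_RGB2BGR)
    b=i[195:295,250:400] if n=="top" else i[190:290,260:410]
    b=cv2.resize(b,None,fx=4,fy=4,interpolation=cv2.INTER_CUBIC)
    o=b if n=="top" else np.vstack([o,b])
cv2.imwrite("pics/e.png",o[:,:])
print(o.shape,env.get_state()["wrist_force"])
E
python3 -c "
import cv2;i=cv2.imread('pics/e.png');cv2.imwrite('pics/e.png',cv2.resize(i,None,fx=.75,fy=.75))"
```

```text
(800, 600, 3) [-4.13297344 16.23496632  4.80894605]
```

View pics/e.png

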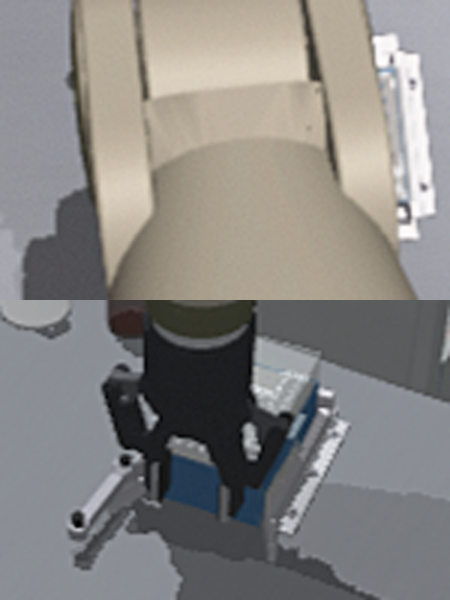

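The box seems to be at the stop (16 N reaction). I back off, close the fingers, rise and move over behind the keeper.

>>> jog_arm --increments '[[[0.04,0,0,0,0,0,120],[0.06,0,0,0,0,0,120],[0.05,0,-0.1,0,0,0,120],[0,0,-0.12,0,0,0,120],[0,0,-0.12,0,0,0,255],[0.01,0.13,0,0,0,0.012,255],[0.01,0.13,0,0,0,0.012,255],[0,0.116,0,0,0,0,255],[0,0,0,0,0,0,255],[0,0,0,0,0,0,255]]]'

```text
clock: 14.55
tcp_pos: [0.6192, 0.1752, 0.0994]
orientation: [-0.0, 0.708, 0.706, -0.001]
wrist_force: [-0.8, -0.3, 0.0]
finger_gap: -0.0001
grip_force: 0.0
```

```bash
python3 - <<'E'
from h import *
for n in("top","scene"):
    t=snap(n);i=cv2.cvtColor(t["pixels"],cv2.COLOR_RGB2BGR)
    b=i[195:295,250:400] if n=="top" else i[190:290,260:410]
    b=cv2.resize(b,None,fx=4,fy=4,interpolation=cv2.INTER_CUBIC)[:,:]
    b=cv2.resize(b,(399,266)); o=b if n=="top" else np.hstack([o,b])
    for k in("keeper_pivot","keeper_mid"):
        for r in spotter.landmark_of(k,n)[:1]: print(k,n,r["conf"],ray(t,r["uv"],.027))
cv2.imwrite("pics/f.png",o)
E
```

```text
keeper_pivot scene 0.95 [0.58512194 0.1368811  0.027     ]
keeper_mid scene 0.5 [0.58894338 0.17927662 0.027     ]
```

View pics/f.png

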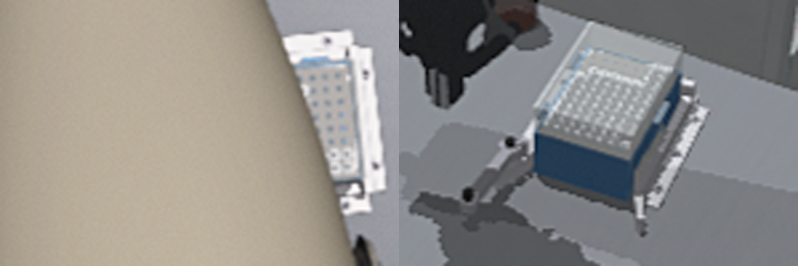

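The box sits in the dock with the lid on and the keeper free at (490,170). Next, down behind the keeper and swing it in an arc round its pivot.

>>> jog_arm --increments '[[[0.03,0,0.17,0,0,0,255],[0,0,0.17,0,0,0,255],[0,-0.03,0,0,0,0,255],[0,-0.03,0,0,0,0,255],[0.007,-0.0204,0,0,0,-0.0318,255],[0.007,-0.0204,0,0,0,-0.0318,255],[0.007,-0.0204,0,0,0,-0.0318,255],[0.007,-0.0204,0,0,0,-0.0318,255],[0.007,-0.0204,0,0,0,-0.0318,255],[0.007,-0.0204,0,0,0,-0.0318,255],[0.007,-0.0204,0,0,0,-0.0318,255],[0.007,-0.0204,0,0,0,-0.0318,255],[0,0,0,0,0,0,255]]]'

```text
clock: 16.15
tcp_pos: [0.5633, 0.1823, 0.0185]
orientation: [0.002, 0.377, 0.926, 0.001]
wrist_force: [0.2, -0.3, 0.0]
finger_gap: -0.0001
grip_force: 0.0
```

>>> jog_arm --increments '[[[0.007,-0.0204,0,0,0,-0.0318,255],[0.007,-0.0204,0,0,0,-0.0318,255],[0.007,-0.0204,0,0,0,-0.0318,255],[0.007,-0.0204,0,0,0,-0.0318,255],[0.007,-0.0204,0,0,0,-0.0318,255],[0.007,-0.0204,0,0,0,-0.0318,255],[0.007,-0.0204,0,0,0,-0.0318,255],[0.007,-0.0204,0,0,0,-0.0318,255],[0,0,0,0,0,0,255]]]'

```text
clock: 17.05
tcp_pos: [0.5366, 0.1574, 0.0202]
orientation: [0.004, -0.015, 1.0, 0.006]
wrist_force: [-2.0, 20.8, 13.5]
finger_gap: 0.0001
grip_force: 0.4
```

```bash
python3 - <<'E'
from h import *
s=env.get_state();p=np.array(s["tcp_pos"][:2])-[.530,.058];a=.0707
print("tcp in dock",p[0]*np.cos(a)+p[1]*np.sin(a),-p[0]*np.sin(a)+p[1]*np.cos(a))
q=s["orientation"];print(np.degrees(2*np.arctan2(q[2],q[1])))
E
```

```text
tcp in dock 0.013581531730616417 0.09866564365530917
181.66771313761865
```

20 N of resistance near the end; I back off and look.

>>> jog_arm --increments '[[[0,0.08,0,0,0,0,255],[0,0.1,0,0,0,0,255],[0,0.05,-0.15,0,0,0,255],[0,0.1,-0.15,0,0,0,255],[0,0.15,-0.1,0,0,0,255],[0,0.15,0,0,0,0,255],[0,0.15,0,0,0,0,255]]]'

```text
clock: 17.75
tcp_pos: [0.5302, 0.3483, 0.1194]
orientation: [0.003, -0.011, 1.0, 0.001]
wrist_force: [0.0, -0.6, 0.3]
finger_gap: -0.0
grip_force: 0.0
```

```bash
python3 - <<'E'
from h import *
for n in("top","scene"):
    t=snap(n);i=cv2.cvtColor(t["pixels"],cv2.COLOR_RGB2BGR)
    b=i[195:295,270:400] if n=="top" else i[190:290,265:395]
    b=cv2.resize(b,(720,554),interpolation=cv2.INTER_CUBIC)
    b=cv2.resize(b,(399,307)) if n=="scene" else cv2.resize(b,(399,307))
    o=b if n=="top" else np.hstack([o,b])
    for k in("keeper_pivot","keeper_mid"):
        for r in spotter.landmark_of(k,n)[:1]: print(k,n,r["conf"],ray(t,r["uv"],.027))
cv2.imwrite("pics/g.png",o)
E
```

```text
keeper_pivot top 0.61 [0.58609279 0.13037858 0.027     ]
keeper_mid top 0.6 [0.54143064 0.13779178 0.027     ]
keeper_pivot scene 0.65 [0.58362101 0.13642588 0.027     ]
keeper_mid scene 0.84 [0.54251075 0.13691376 0.027     ]
```

View pics/g.png

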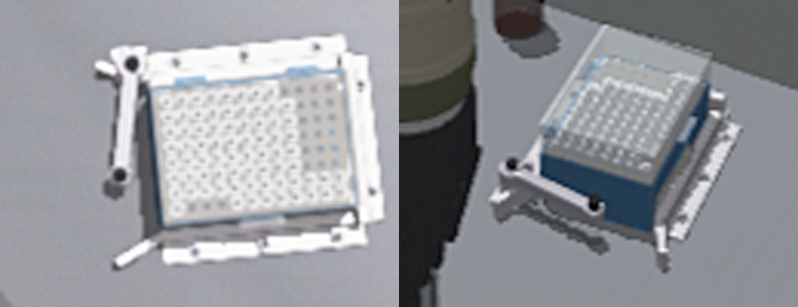

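Keeper still about 0.2 rad open; the arm has a visible gap to the box, so the gripper's wide knuckles (along tool y) hit the lid/box instead. I'll redo the last bit with the tool turned 90°. Checking the box pose and lid from this view first.

```bash
python3 - <<'E'
from h import *
t=snap("top");c=snap("scene");a=.0707
def loc(p,z):
    q=ray(t,np.array(p)/3.069+[270,195],z)[:2]-[.530,.058]
    return np.round([q[0]*np.cos(a)+q[1]*np.sin(a),-q[0]*np.sin(a)+q[1]*np.cos(a)],4)
for n,p,z in[("TL",(150,82),.075),("BL",(165,225),.075),("TR",(345,70),.075),("BR",(358,215),.075),("baseTL",(149,88),.046),("baseBL",(161,229),.046),("stopT",(354,55),.03),("stopB",(366,220),.03),("pivot",(132,63),.04),("knob",(119,175),.042)]: print(n,loc(p,z))
# project predicted corners into scene crop
def proj(l,x0,y0):
    w=np.array([.530+l[0]*np.cos(a)-l[1]*np.sin(a),.058+l[0]*np.sin(a)+l[1]*np.cos(a),l[2]])
    v=rot(c["attitude"]).T@(w-np.array(c["xyz"]))
    return np.round([(v[0]/v[2]*c["fx"]+c["cx"]-x0)*3.069+399,(v[1]/v[2]*c["fy"]+c["cy"]-y0)*3.069])
for z in(0,.046,.075):
    for x,y in[(-.0425,.061),(.0435,.061),(-.0425,-.061),(.0435,-.061)]: print(x,y,z,proj((x,y,z),265,190))
E
```

```text
TL [0.0438 0.0608]
BL [-0.042   0.0593]
TR [ 0.0412 -0.0564]
BR [-0.0459 -0.0561]
baseTL [0.0428 0.0605]
baseBL [-0.0444  0.0606]
stopT [ 0.0542 -0.0708]
stopB [-0.0499 -0.0687]
pivot [0.0597 0.0694]
knob [-0.009   0.0834]
-0.0425 0.061 0 [644. 232.]
0.0435 0.061 0 [534. 197.]
-0.0425 -0.061 0 [704. 128.]
0.0435 -0.061 0 [599.  97.]
-0.0425 0.061 0.046 [647. 186.]
0.0435 0.061 0.046 [535. 151.]
-0.0425 -0.061 0.046 [708.  82.]
0.0435 -0.061 0.046 [601.  51.]
-0.0425 0.061 0.075 [649. 156.]
0.0435 0.061 0.075 [535. 121.]
-0.0425 -0.061 0.075 [711.  52.]
0.0435 -0.061 0.075 [602.  21.]
```

The box is home (left face at 60.5 mm) and lid corners match the shut position within a few pixels. The keeper is at 0.2 rad. I turn the tool and push the rest with the narrow side.

>>> jog_arm --increments '[[[0,0,0,0,0,0.0442,255],[0,0,0,0,0,0.0442,255],[0,0,0,0,0,0.0442,255],[0,0,0,0,0,0.0442,255],[0,0,0,0,0,0.0442,255],[0,0,0,0,0,0.0442,255],[0,0,0,0,0,0.0442,255],[0,0,0,0,0,0.0442,255],[0,0,0,0,0,0.0442,255],[0,0,0,0,0,0.0442,255],[0,0,0,0,0,0.0442,255],[-0.16,-0.0125,0,0,0,0,255],[-0.16,-0.0125,0,0,0,0,255],[-0.16,-0.0125,0,0,0,0,255],[-0.16,-0.0125,0,0,0,0,255],[0,0,0.138,0,0,0,255],[0,0,0.138,0,0,0,255],[0,0,0.138,0,0,0,255],[0,0,0,0,0,0,255]]]'

```text
clock: 20.05
tcp_pos: [0.5231, 0.1836, 0.0077]
orientation: [-0.002, 0.683, 0.73, -0.004]
wrist_force: [-0.9, 0.3, 0.2]
finger_gap: -0.0002
grip_force: 0.0
```

>>> jog_arm --increments '[[[-0.02,0,0,0,0,0,255],[-0.02,0,0,0,0,0,255],[-0.02,0,0,0,0,0,255],[-0.02,0,0,0,0,0,255],[-0.02,0,0,0,0,0,255],[-0.02,0,0,0,0,0,255],[-0.02,0,0,0,0,0,255],[-0.012,0,0,0,0,0,255],[0,0,0,0,0,0,255]]]'

```text
clock: 20.95
tcp_pos: [0.5297, 0.1474, 0.0117]
orientation: [0.0, 0.683, 0.731, -0.0]
wrist_force: [-0.1, 0.3, -0.1]
finger_gap: 0.0
grip_force: 0.0
```

>>> jog_arm --increments '[[[-0.007,0,0,0,0,0,255],[-0.007,0,0,0,0,0,255],[-0.006,0,0,0,0,0,255],[0,0,0,0,0,0,255]]]'

```text
clock: 21.35
tcp_pos: [0.5298, 0.1438, 0.0117]
orientation: [-0.001, 0.682, 0.731, 0.001]
wrist_force: [-0.6, 4.8, -0.4]
finger_gap: 0.0001
grip_force: 2.4
```

>>> jog_arm --increments '[[[-0.005,0,0,0,0,0,255],[0,0,0,0,0,0,255]]]'

```text
clock: 21.55
tcp_pos: [0.5298, 0.1437, 0.0117]
orientation: [-0.002, 0.682, 0.731, 0.001]
wrist_force: [-1.9, 8.4, -0.6]
finger_gap: 0.0001
grip_force: 4.5
```

>>> jog_arm --increments '[[[0.08,0,0,0,0,0,255],[0.12,0,0,0,0,0,255],[0.12,0,-0.15,0,0,0,255],[0.12,0,-0.15,0,0,0,255],[0.15,0,-0.12,0,0,0,255],[0.15,0,0,0,0,0,255],[0.1,0,0,0,0,0,255],[0,0,0,0,0,0,255]]]'

```text
clock: 22.35
tcp_pos: [0.5159, 0.3541, 0.1171]
orientation: [0.001, 0.681, 0.732, 0.001]
wrist_force: [-0.1, 0.5, -0.2]
finger_gap: -0.0002
grip_force: 0.0
```

```bash
python3 - <<'E'
from h import *
for n in("top","scene"):
    t=snap(n);i=cv2.cvtColor(t["pixels"],cv2.COLOR_RGB2BGR)
    b=i[195:295,270:400] if n=="top" else i[190:290,265:395]
    b=cv2.resize(b,(399,307),interpolation=cv2.INTER_CUBIC)
    o=b if n=="top" else np.hstack([o,b])
    for k in("keeper_pivot","keeper_mid"):
        for r in spotter.landmark_of(k,n)[:1]: print(k,n,r["conf"],ray(t,r["uv"],.027))
cv2.imwrite("pics/i.png",o)
E
```

```text
keeper_pivot top 0.9 [0.58304811 0.1354528  0.027     ]
keeper_mid top 0.59 [0.53763087 0.12819827 0.027     ]
keeper_pivot scene 0.76 [0.58490943 0.12770344 0.027     ]
keeper_mid scene 0.62 [0.53938231 0.12742101 0.027     ]
```

View pics/i.png

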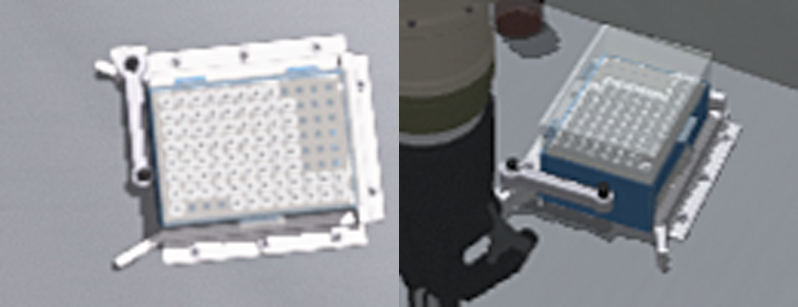

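The keeper (pivot (132,63), knob (142,174)) is parallel to the box's face and reached its hard stop. The box is home, the lid is shut and the arm is clear. Handing in.

```bash
python3 -c "
from h import *
print(ticket.hand_in())"
```

```text
the job is handed in; nothing more can be done
None
```

I handed the job in at about 22 s. In the last pictures the lid is shut, the box is home against the stop, the keeper is shut at its limit and the arm is clear. On the first keeper swing the gripper pressed on something, probably the lid or box, with about 25 N (limit 40 N); I redid the swing. I got no verdict back, and I did not re-measure the bystanders.

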